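# Unlock the dust cover on the gilding chest and hold it at its balance

### The arm

A 6-joint arm with a two-finger parallel gripper is mounted at the origin on the work surface. World frame = base frame: x ahead of the robot, y to its left, z up, the work surface at z = 0. Lengths are in mm, angles in rad, forces in N, time in s.
With the tool pointing down it reaches from about 375 to 825 mm from the base axis. Payload 5.5 kg.
Tool frame: the origin (TCP) lies at the very end of the fingers, on their centre line; the grasp point (between the pads) lies 19 mm behind it; z points along the fingers, y is the line along which they close (so a half turn about z gives the same grasp; the last joint's range is limited). The gripper opens to 85 mm and grips with 20 to 120 N. Pads are 22 mm wide; open, the fingers measure 114 mm over their backs; the gripper's body (76 mm by 85 mm) begins 54 mm behind the grasp point. The pads swing forward as they close: fully open they stand 13 mm farther back than shut.
Start: joints at [-1.247, 0.314, -0.047, 1.21, 0, 1.571], TCP at [190.899, -568.817, 231.299] pointing down, gripper open.
Joint ranges: [-2.67, 2.67], [-0.69, 1.73], [-1.03, 1.25], [-2.08, 2.16], [-1.42, 1.45], [-3.14, 3.14]. Speed limits (rad/s): [2.39, 2.39, 3.01, 3.14, 3.14, 3.14].

### API

Orientations are given as a unit quaternion [w, x, y, z].
In Python, from plant import telemetry, camera, get_calibration, env gives the robot as it stands. The module is installed in compiled form; this text tells all that it offers.
- The arm moves only by the tool servo_tool, never from a script. Its argument "increments" is a list of rows, each a list of 7 numbers: the turn, a rotation vector about the tool's x, y, z in rad, then the shift along the tool's x, y, z in cm, then the closure, from -1 (fully open) to 1 (shut). In form: [[rx, ry, rz, tx, ty, tz, claw], ...]. A call has 1 to 5 rows; each row is the pose to reach, as a shift and turn from the pose commanded when the call began, along the tool's axes at that moment; what a row does not reach only later rows make up. A row lasts 1/8 s, in which the tool goes at most 62.5 mm and 10.7 degrees, less where a joint would pass 70% of its speed; a pose out of reach is approached as far as the arm can. A call with a gripper value outside its range is refused whole. The fingers move at their own pace and stop on an object; "grip_force" is the grip in N (left out, the last holds). Time passes only in rows, so rows that repeat a pose let the fingers close. It gives the time, the measured TCP pose, the force, the opening and the grip force at its end, in the units of the state.
- telemetry.get_obs(): the state, without advancing time (a new reading comes with each control period).
- camera(name): name is "scene" or "top" or "wrist"; returns (picture, depth): 400x640x3 uint8, blue, green, red; 400x640 float32, mm along the optical axis (not along the pixel's ray), 0 where there is no reading.
- get_calibration(name): a dict with "fov_y" (degrees; the focal length in pixels is half the picture's height over the tangent of half this angle, whatever the lens; pixels are square), "cx", "cy" (the principal point, pixels), "origin" and "attitude" of the camera in the world. Camera axes: x right, y down, z forward; pixel columns grow to the right and rows downward; lengths in mm; the calibration is good to about 2 mm. A picture is of the moment at which its call begins: read the wrist's pose just before it. get_calibration takes no time and is no camera call; for the wrist camera it gives the pose at the moment of the call.
- env.hand_in(): hands the job in; it is judged then, once.
The state is a dict: "time_s": time; "joint_pos": joint angles; "joint_vel": joint speeds; "effort": joint torques, N m; "position": TCP position; "orientation": TCP orientation; "contact_force": force on the tool from outside, world axes, zero at the start; "moment": the same for the moment, N m; "finger_gap": finger opening in mm; "grip_force": force on a finger pad.
Only numpy, scipy, OpenCV 4.12 (cv2) and the standard library are available. Lean on these libraries where they do the work, as an engineer would, in place of code of your own. Each camera call takes 0.05 s, during which the arm holds its last target. There are 200 camera calls.

### The job

The freshly gilded pots are drying under the clear sprung dust cover of the blue chest. Turn the black clamp knob clockwise until the steel bolt is drawn fully clear of the cover, then lift the cover by its red bar until it is just past its balance point (where the quadrant beside it changes from green to red, about 49 degrees open) without letting it fly up, and bring it back to just below that point, in the green band (about 5 degrees short of balance). Finish while still holding the cover there, steady, so that I can reach in, and leave the pots and the jar standing around the chest alone.

Things in the scene. Friction and masses are not known exactly. Their poses are not given: they have to be found in the camera images.
- chest: blue open chest, 210 (x) x 260 (y) x 90 mm tall, fixed; origin at the centre of its underside, z up, -x its front. On its left (+y) a lock block 110 mm wide, 130 mm long (centred at x = -35 mm), 104 mm tall, carries knob and bolt. On its right (y = -139 mm) stands a thin quadrant, radius 135 mm about the hinge: white, green from 0.68 to 0.85 rad, then red
- cover (a joint): opening angle of the cover, rad: 0 shut (level), grows as its front rises; stop at 1.4. It turns about the chest's y axis through cover_hinge. Balance at 0.85: below it the cover falls shut by its weight (1.8 N at the bar when shut, 0.4 N at 0.1 rad below balance), above it the spring flings it open. The hinge has next to no friction: let go, it does not stay near balance
- cover_hinge (a point): point on the hinge axis, midway along it: 105 mm behind (+x) the chest's centre and 98 mm above the table; it does not move; its x, y axes turn with the cover
- cover_handle (a point): centre of the cover's red round bar, 14 mm thick, 160 mm long, along the chest's y, 255 mm from the hinge axis, level with it when shut. Its axis is 45 mm ahead of the front rail, on brackets 70 mm either side of this point: a finger fits down behind it, fingers closing along the chest's x, and the bar turns in the grip as the cover rises. Cover: clear panel in a 14 mm aluminium frame, 1 kg
- knob (a joint): angle of the black clamp knob, rad: grows clockwise seen from above, 0 to 1.25 (stop); starts at 0 to 0.25. It draws the bolt 20 mm per rad; the bolt keeps the cover shut until about 0.8 and is fully clear from about 0.95. Stays where it is left; turning takes about 0.05 N m
- knob_grip (a point): point on the knob's vertical axis at the height to grip, 141 mm above the table, at x = -30, y = 185 mm from the chest's origin. The grip is an upright bar 14 mm thick, 42 mm long, its top 7 mm above this point, 23 mm of it below, down to a 44 mm disc; at joint value 0 it lies along the chest's x axis, and it turns with the knob
- bolt (a joint): travel of the steel bolt, m: 0 = over the cover's left rail (16 mm overlap), grows as it is drawn away to the chest's +y; driven only by the knob. The bolt is 22 x 70 x 12 mm, its top 118 mm above the table, in front of the knob
- gilded_pot: loose red and gold pot, 91 mm wide, 88 mm tall, origin at the centre of its underside; stands near the chest; leave alone
- clay_pot: loose terracotta pot with a white band, 82 mm wide, 79 mm tall, origin at the centre of its underside; leave alone
- paint_jar: loose jar of red paint with brass cap, 64 mm wide, 75 mm tall, origin at the centre of its underside; leave alone

How it is judged (in metres and radians):
On the way, in this order (a step that is already met when the one before it is completed fails the run):
1. the knob is turned until the bolt is clear of the cover, the cover still shut (value of joint knob above 0.9 rad and value of joint bolt above 0.017 m and value of joint cover below 0.1 rad), for 0.1 s.
2. the cover is raised past its balance point (value of joint cover above 0.86 rad), for 0.1 s.
At the end, for the whole second after the job is handed in: the robot's fingers hold the cover (at least 0.15 N, nothing else carrying it) still, between 0.68 and 0.85 rad open, below its balance point at 0.85 rad, with the bolt still drawn clear (over 16 mm) and the pots and jar upright (value of joint cover between 0.68 and 0.85 rad and velocity of joint cover between -0.08 and 0.08 rad/s and contact force between the fingers and cover above 0.15 N and contact force between each of gilded_pot, clay_pot, paint_jar and cover below 0.05 N and value of joint bolt above 0.016 m and angle between each of gilded_pot, clay_pot, paint_jar's own z axis and vertical below 0.15 rad); the arm keeps its last pose, push and grip.
It fails at once if the cover flies open (past 1.1 rad) (value of joint cover above 1.1 rad).
It fails at once if a pot or the jar is shifted by more than 25 mm or tipped (distance of any of gilded_pot, clay_pot, paint_jar from where it was at the start of the episode above 0.025 m or angle between any of gilded_pot, clay_pot, paint_jar's own z axis and vertical above 0.4 rad).
It also fails if it takes over 58 s, if anything falls off the work surface, if the arm or the gripper's body presses on something with over 40 N, if the wrist force passes 120 N, or if a joint passes its speed limit or range.

## Working session

There is one attempt and no reset: what is moved stays moved. The work goes in short steps, Python scripts to look and compute and a tool call to move; the robot and the scene stay as the last step left them, time stands still between calls to the robot, and variables do not carry over. Pictures are saved under pics/ and viewed, at most 10 in all, crops included, and the job is handed in when it is done.

Besides the shell and the picture viewer there is one more tool, called after "Request:" by a JSON object that holds its "op" and its "data". servo_tool: Moves the arm, as the interface text tells. Its arguments: {"type":"object","properties":{"increments":{"type":"array","items":{"type":"array","items":{"type":"number"}}},"grip_force":{"type":"number"}},"required":["increments"]}

```bash
mkdir -p pics
cat > h.py <<'E'
import numpy as np,cv2
from plant import telemetry,camera,get_calibration,env
from scipy.spatial.transform import Rotation as R
def cal(n):
    c=get_calibration(n); return c
def cloud(n):
    c=get_calibration(n); im,d=camera(n)
    f=200/np.tan(np.radians(c['fov_y'])/2)
    v,u=np.mgrid[0:400,0:640]
    P=np.stack([(u-c['cx'])/f*d,(v-c['cy'])/f*d,d],-1)
    a=np.array(c['attitude'],float)
    M=a if a.shape==(3,3) else R.from_quat(a,scalar_first=True).as_matrix()
    return im,d,P@M.T+np.array(c['origin'])
E
python3 - <<'E'
from h import *
for n in ("scene","top"):
    print(get_calibration(n)); im,d,W=cloud(n); cv2.imwrite(f"pics/{n}.png",im); np.savez(f"{n}.npz",im=im,d=d,W=W)
print(telemetry.get_obs())
E
```

```text
{'fov_y': 45.0443795642498, 'cx': 318.0809404219488, 'cy': 202.0190155075386, 'origin': array([1360.60966358,  133.32147972, 1064.66459151]), 'attitude': array([-0.21108675,  0.58189727,  0.73943657, -0.26471025])}
{'fov_y': 50.763146152345755, 'cx': 315.114936633388, 'cy': 199.3765120048358, 'origin': array([412.40079657, -28.66421499, 925.15396347]), 'attitude': array([-0.0695656 ,  0.70700133, -0.70002372,  0.0726398 ])}
{'time_s': 0.1, 'joint_pos': array([-1.24696327e+00,  3.14169423e-01, -4.79911942e-02,  1.21022685e+00,
       -2.08357699e-05,  1.57083949e+00]), 'joint_vel': array([ 5.50733453e-05, -5.69766798e-04,  4.12721784e-03,  7.76780311e-04,
        2.99143467e-04, -3.72799935e-04]), 'effort': array([ 3.01008849e-04, -5.40765560e+01,  3.40542805e+01,  1.11313490e-02,
       -3.49074173e-05,  4.51657325e-07]), 'position': array([ 190.74301556, -568.30314743,  230.5070327 ]), 'orientation': array([-7.83481903e-04,  9.86923298e-01,  1.61188620e-01, -1.38552384e-04]), 'contact_force': array([ 0.0520171 , -0.47970956,  0.4301744 ]), 'moment': array([-0.03110143, -0.01832409,  0.01628693]), 'grip_force': 0.0, 'finger_gap': 85.77879133453882}
```

View pics/top.png

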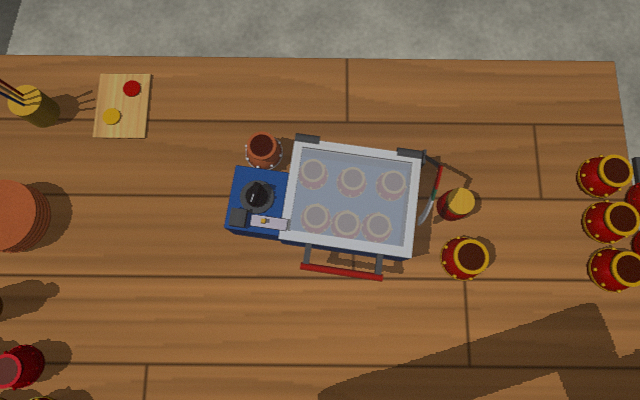

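View pics/scene.png

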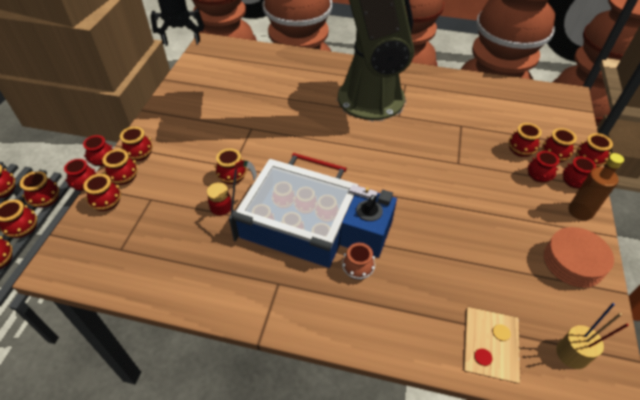

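The top view shows the red bar from (301,266) to (382,278), the knob at (257,196) and the bolt at (268,222). The clay pot is at (262,150), the jar at (457,203) and the gilded pot at (465,257). Next I'll turn these into positions.

Run:
```python
from h import *
z=np.load("top.npz");im,W=z['im'].astype(int),z['W']
b,g,r=im[...,0],im[...,1],im[...,2]
m=np.zeros(b.shape,bool);m[258:284,294:388]=1
m&=(r>90)&(r>2.5*g)&(g<60)&(abs(W[...,2]-103)<14)
p=W[m];print(m.sum(),np.median(p,0))
c=p[:,:2].mean(0);u,s,vt=np.linalg.svd(p[:,:2]-c,full_matrices=False);d=vt[0]*np.sign(vt[0][1])
t=(p[:,:2]-c)@d;mid=c+d*(t.min()+t.max())/2
yaw=np.arctan2(-d[0],d[1]);print("bar mid",mid,"len",np.ptp(t),"yaw",yaw)
# silver frame/white rails top and blue box for yaw check
k=np.zeros(b.shape,bool);k[160:240,225:292]=1
kb=k&(W[...,2]>138)&(W[...,2]<158)
q=W[kb];print("knob",kb.sum(),q.mean(0),np.ptp(q,axis=0))
kc,(w,h),a=cv2.minAreaRect(q[:,:2].astype(np.float32));print(kc,w,h,a)
uu,ss,vv=np.linalg.svd(q[:,:2]-q[:,:2].mean(0),full_matrices=False);print("knob dir",np.degrees(np.arctan2(vv[0][1],vv[0][0])),ss)
# rail fit: white-ish pixels z~105
wm=(b>150)&(g>150)&(r>150)&(abs(W[...,2]-105)<6);wm[:, :280]=0;wm[:,430:]=0
print(wm.sum(),cv2.minAreaRect(W[wm][:,:2].astype(np.float32)))
ex=np.array([np.cos(yaw),np.sin(yaw)]);ey=np.array([-ex[1],ex[0]])
o=mid+150*ex;print("origin from bar",o,"hinge",o+105*ex,"knob pred",o-30*ex+185*ey)
for n,(v0,u0) in dict(clay=(150,262),jar=(203,462),gild=(257,468)).items(): print(n,W[v0,u0])
```

```text
500 [438.43321058 -84.29114519 105.79627019]
bar mid [438.76616828 -82.50281063] len 158.46074312746748 yaw -0.13760295764405797
knob 179 [582.29397634  82.90758626 148.75411315] [41.90710339 23.1598677  15.04275851]
(583.2091674804688, 83.42961120605469) 14.192448616027832 42.101219177246094 74.32977294921875
knob dir 163.77211993369266 [161.83310772  56.21318599]
3491 ((588.2396240234375, -103.424072265625), (259.3193664550781, 209.74972534179688), 82.09198760986328)
origin from bar [ 587.34831456 -103.07817958] hinge [ 691.35581696 -117.48093784] knob pred [583.00817368  84.28820796]
clay [688.63231741  80.40793531  82.40866165]
jar [ 581.02252876 -332.98181602   77.84249845]
gild [ 470.12370562 -333.41842706   91.33609962]
```

```bash
cat >> h.py <<'E'
def go(x,y,z,phi,tilt=0):
    """tool-frame increment from measured pose to TCP world pose; phi= world angle of tool x, tool down, tilt about tool x"""
    o=telemetry.get_obs(); C=R.from_quat(o['orientation'],scalar_first=True)
    T=R.from_euler('z',phi)*R.from_euler('x',np.pi+tilt)
    rv=(C.inv()*T).as_rotvec(); t=C.inv().apply(np.array([x,y,z])-o['position'])/10
    print("rv",np.round(rv,4),"t cm",np.round(t,3),"gap",o['finger_gap'],"t",o['time_s'])
E
python3 -c "
from h import *
go(583,84,200,-0.283)"
```

```text
rv [-1.500e-03  5.000e-04  6.068e-01] t cm [ 57.941 -49.356   3.128] gap 85.77879133453882 t 0.1
```

Request:
{"op": "servo_tool", "data": {"increments": [[0,0,0.15,14.5,-12.3,0,-1],[0,0,0.3,29,-24.6,0,-1],[0,0,0.45,43,-37,0,-1],[0,0,0.6,57.9,-49.4,1,-1],[0,0,0.607,57.9,-49.4,3.1,-1]], "grip_force": 30}}

```text
time_s: 0.72
position: [352.3, -299.2, 226.5]
orientation: [0.0, 0.99, -0.142, 0.0]
contact_force: [1.3, 0.3, 0.3]
finger_gap: 85.4
grip_force: 0.0
```

Request:
{"op": "servo_tool", "data": {"increments": [[0,0,0,0,0,0,-1]]}}

```text
time_s: 0.85
position: [353.0, -297.3, 226.1]
orientation: [-0.001, 0.99, -0.138, -0.0]
contact_force: [0.0, -1.0, -0.3]
finger_gap: 85.6
grip_force: 0.0
```

```bash
python3 -c "
from h import *
go(583,84,200,-0.283)"
```

```text
rv [-0.0013  0.0008  0.0064] t cm [ 11.719 -42.957   2.66 ] gap 85.56684147884319 t 0.85
```

Request:
{"op": "servo_tool", "data": {"increments": [[0,0,0.006,11.7,-43,0,-1],[0,0,0.006,11.7,-43,0,-1],[0,0,0.006,11.7,-43,0,-1],[0,0,0.006,11.7,-43,0,-1],[0,0,0.006,11.7,-43,0,-1]]}}

```text
time_s: 1.48
position: [496.8, -101.4, 226.4]
orientation: [-0.019, 0.993, -0.112, 0.001]
contact_force: [-0.3, -0.9, -0.3]
finger_gap: 85.4
grip_force: 0.0
```

```bash
python3 -c "
from h import *
go(583,84,200,-0.283)"
```

```text
rv [-0.0385  0.0025  0.0581] t cm [  4.269 -19.881   3.398] gap 85.44445245531067 t 1.475
```

Request:
{"op": "servo_tool", "data": {"increments": [[0,0,0.006,4.0,-18.5,0.5,-1],[0,0,0.006,4.0,-18.5,0.5,-1],[0,0,0.006,4.0,-18.5,0.5,-1],[0,0,0.006,4.0,-18.5,0.5,-1],[0,0,0.006,4.0,-18.5,0.5,-1]]}}

```text
time_s: 2.1
position: [556.2, -48.8, 228.5]
orientation: [-0.045, 0.997, -0.07, 0.001]
contact_force: [-0.5, -0.4, -0.5]
finger_gap: 85.5
grip_force: 0.0
```

Request:
{"op": "servo_tool", "data": {"increments": [[0,0,0,0,0,0,-1],[0,0,0,0,0,0,-1]]}}

```text
time_s: 2.35
position: [555.7, -48.8, 228.7]
orientation: [-0.045, 0.997, -0.07, 0.001]
contact_force: [-1.1, 0.0, 0.2]
finger_gap: 84.8
grip_force: 0.0
```

```bash
python3 -c "
from h import *
go(583,84,200,-0.283)
im,d,W=cloud('wrist');cv2.imwrite('pics/w1.png',im);np.savez('w1.npz',im=im,W=W)
print(telemetry.get_obs()['position'])
"
```

```text
rv [-0.09    0.0104  0.1426] t cm [  0.857 -13.214   4.074] gap 84.84338476498931 t 2.35
[555.75733915 -48.77109225 228.69942612]
```

View pics/w1.png

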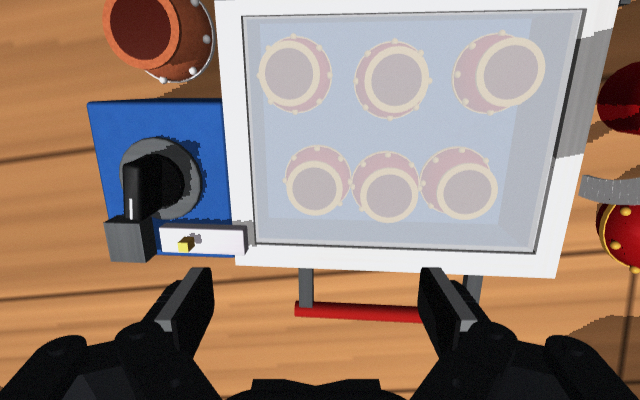

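The wrist view shows the knob bar near (135,190), the bolt at (200,240) and the red bar at (300-420,312). The motion has stalled short with a tilt, so I'll check the joints.

```bash
python3 -c "
from h import *
o=telemetry.get_obs();print(o['joint_pos'],o['joint_vel'])
z=np.load('w1.npz');im,W=z['im'].astype(int),z['W']
k=np.zeros((400,640),bool);k[130:230,100:215]=1
q=W[k&(W[...,2]>140)&(W[...,2]<156)&(im.max(-1)<60)]
print(len(q),cv2.minAreaRect(q[:,:2].astype(np.float32)),q.mean(0))
b,g,r=im[...,0],im[...,1],im[...,2]
m=(r>90)&(r>2.5*g)&(g<60)&(abs(W[...,2]-103)<14);m[:295]=0;m[:,:290]=0;m[:,425:]=0
p=W[m];print(len(p),np.median(p,0),p[:,:2].min(0),p[:,:2].max(0))
"
```

```text
[-0.14111996  0.23773561 -0.15646418  1.18051407  0.09042883  3.14060436] [ 0.00073581 -0.00117545 -0.0005981  -0.00128366  0.00077114  0.00034701]
1167 ((584.1341552734375, 84.4738998413086), (14.406320571899414, 41.49686813354492), 73.17192077636719) [585.42132466  82.07264797 146.69258641]
1430 [445.07675377 -59.66643153 104.45756544] [ 431.15862671 -111.43568962] [457.15677551  -2.48197141]
```

```bash
python3 -c "
from h import *
go(584,84,200,0.73)"
```

```text
rv [-0.0863 -0.0358 -0.8697] t cm [  0.953 -13.227   4.078] gap 85.2265519021258 t 2.4
```

Request:
{"op": "servo_tool", "data": {"increments": [[-0.0863,-0.036,-0.87,1,-13.2,4.1,-1],[-0.0863,-0.036,-0.87,1,-13.2,4.1,-1],[-0.0863,-0.036,-0.87,1,-13.2,4.1,-1],[-0.0863,-0.036,-0.87,1,-13.2,4.1,-1],[-0.0863,-0.036,-0.87,1,-13.2,4.1,-1]]}}

```text
time_s: 3.02
position: [584.4, 84.4, 199.6]
orientation: [0.0, 0.933, 0.36, -0.0]
contact_force: [-0.9, 0.0, 0.2]
finger_gap: 85.4
grip_force: 0.0
```

Request:
{"op": "servo_tool", "data": {"increments": [[0,0,-0.18,0,0,0,-1],[0,0,-0.36,0,0,0,-1],[0,0,-0.54,0,0,0,-1],[0,0,-0.72,0,0,0,-1],[0,0,-0.9,0,0,0,-1]]}}

```text
time_s: 3.65
position: [584.5, 83.7, 199.8]
orientation: [-0.0, 0.684, 0.73, -0.0]
contact_force: [-1.0, 0.3, -0.3]
finger_gap: 85.6
grip_force: 0.0
```

Request:
{"op": "servo_tool", "data": {"increments": [[0,0,-0.18,0,0,0,-1],[0,0,-0.36,0,0,0,-1],[0,0,-0.54,0,0,0,-1],[0,0,-0.72,0,0,0,-1],[0,0,-0.9,0,0,0,-1]]}}

```text
time_s: 4.28
position: [584.5, 83.7, 199.8]
orientation: [-0.0, 0.298, 0.955, -0.0]
contact_force: [-0.9, -0.5, -0.5]
finger_gap: 85.5
grip_force: 0.0
```

```bash
python3 -c "
from h import *
go(584,84.3,160,2.85)
o=telemetry.get_obs();print(o['position'],o['joint_pos'])"
```

```text
rv [-0.000e+00 -1.000e-04 -3.136e-01] t cm [0.072 0.021 3.984] gap 85.45613725174118 t 4.275
[584.47476022  83.7200637  199.8370719 ] [ 1.42256558e-01  3.09256381e-01 -1.25117311e-01  1.13650083e+00
  2.76708101e-05  7.47471583e-01]
```

Request:
{"op": "servo_tool", "data": {"increments": [[0,0,-0.16,0,0,1.5,-1],[0,0,-0.314,0,0,3,-1],[0,0,-0.314,0.05,0,5,-1],[0,0,-0.314,0.05,0,6.6,-1],[0,0,-0.314,0.05,0,7.6,-1]]}}

```text
time_s: 4.9
position: [583.8, 84.0, 122.8]
orientation: [-0.0, 0.148, 0.989, -0.0]
contact_force: [-0.8, 0.5, -0.1]
finger_gap: 85.3
grip_force: 0.0
```

Request:
{"op": "servo_tool", "data": {"increments": [[0,0,0,0,0,0,0.5],[0,0,0,0,0,0,1],[0,0,0,0,0,0,1],[0,0,0,0,0,0,1],[0,0,0,0,0,0,1]]}}

```text
time_s: 5.52
position: [584.6, 84.0, 124.3]
orientation: [0.0, 0.148, 0.989, -0.0]
contact_force: [-1.3, -0.4, 4.2]
finger_gap: 13.6
grip_force: 33.5
```

Request:
{"op": "servo_tool", "data": {"increments": [[0,0,0,0,0,0,1],[0,0,0,0,0,0,1],[0,0,0,0,0,0,1]]}}

```text
time_s: 5.9
position: [584.6, 84.1, 124.3]
orientation: [0.0, 0.148, 0.989, -0.0]
contact_force: [-1.6, -1.8, 6.3]
finger_gap: 13.1
grip_force: 33.7
```

Request:
{"op": "servo_tool", "data": {"increments": [[0,0,0,0,0,-0.15,1],[0,0,0.1,0,0,-0.15,1],[0,0,0.2,0,0,-0.15,1],[0,0,0.3,0,0,-0.15,1],[0,0,0.4,0,0,-0.15,1]]}}

```text
time_s: 6.52
position: [584.3, 83.6, 124.4]
orientation: [-0.0, 0.343, 0.939, -0.001]
contact_force: [1.9, -2.9, -4.9]
finger_gap: 13.4
grip_force: 32.4
```

Request:
{"op": "servo_tool", "data": {"increments": [[0,0,0.12,0,0,0,1],[0,0,0.24,0,0,0,1],[0,0,0.36,0,0,0,1],[0,0,0.48,0,0,0,1],[0,0,0.58,0,0,0,1]]}}

```text
time_s: 7.15
position: [583.7, 83.2, 124.4]
orientation: [0.0, 0.597, 0.802, -0.001]
contact_force: [-0.3, -3.5, -2.7]
finger_gap: 13.1
grip_force: 32.6
```

Request:
{"op": "servo_tool", "data": {"increments": [[0,0,0,0,0,0,1],[0,0,0,0,0,0,1]]}}

```text
time_s: 7.4
position: [583.7, 83.2, 124.4]
orientation: [-0.0, 0.595, 0.803, -0.001]
contact_force: [0.9, -5.6, -5.4]
finger_gap: 13.1
grip_force: 32.3
```

```bash
python3 -c "
from h import *
o=telemetry.get_obs();print(o['position'],o['orientation'],o['moment'],o['contact_force'])
im,d,W=cloud('top');cv2.imwrite('pics/t2.png',cv2.resize(im[140:290,210:440],None,fx=3,fy=3))"
```

```text
[583.701716    83.21524947 124.39288165] [-2.82375245e-05  5.95428460e-01  8.03407396e-01 -1.22688386e-03] [-1.16561101 -0.18603097 -0.04486709] [ 0.89153024 -5.61552952 -5.3932709 ]
```

View pics/t2.png

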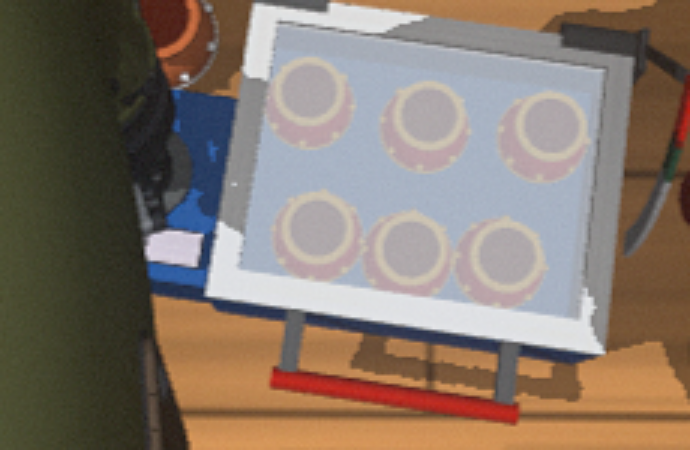

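The view shows the bolt's end at crop x≈208, just clear of the cover's rail, and the bar still at (275-515, 380-412). The knob is at about 1.14 rad. I'll release it and go to the bar.

Request:
{"op": "servo_tool", "data": {"increments": [[0,0,0,0,0,0,-1],[0,0,0,0,0,0,-1],[0,0,0,0,0,-0.5,-1],[0,0,0,0,0,-4,-1],[0,0,0,0,0,-8,-1]]}}

```text
time_s: 8.07
position: [583.8, 84.5, 206.0]
orientation: [-0.001, 0.596, 0.803, -0.0]
contact_force: [-0.0, -0.0, 0.3]
finger_gap: 85.3
grip_force: 0.0
```

```bash
python3 -c "
from h import *
go(439.5,-82.5,170,1.433)"
```

```text
rv [-0.0012 -0.0005  0.4322] t cm [-11.792 -18.651   3.612] gap 85.30007578353873 t 8.075
```

Request:
{"op": "servo_tool", "data": {"increments": [[0,0,0.14,-3.0,-4.7,0,0.29],[0,0,0.28,-6,-9.4,0,0.29],[0,0,0.432,-9,-14,0.5,0.29],[0,0,0.432,-11.8,-18.6,2,0.29],[0,0,0.432,-11.8,-18.6,3.6,0.29]]}}

```text
time_s: 8.7
position: [438.5, -84.5, 169.7]
orientation: [0.0, 0.755, 0.655, 0.0]
contact_force: [0.4, 0.7, -1.1]
finger_gap: 30.2
grip_force: 0.0
```

Request:
{"op": "servo_tool", "data": {"increments": [[0,0,0,0,0,0,0.29],[0,0,0,0,0,0,0.29]]}}

```text
time_s: 8.95
position: [441.3, -82.3, 170.1]
orientation: [0.0, 0.754, 0.657, 0.0]
contact_force: [0.1, -0.3, 0.6]
finger_gap: 30.6
grip_force: 0.0
```

```bash
python3 -c "
from h import *
go(439.7,-82.7,82,1.433)
im,d,W=cloud('wrist');cv2.imwrite('pics/w2.png',im)"
```

```text
rv [ 0.0011 -0.0003  0.0006] t cm [-0.062 -0.162  8.807] gap 30.636720354321536 t 8.95
```

View pics/w2.png

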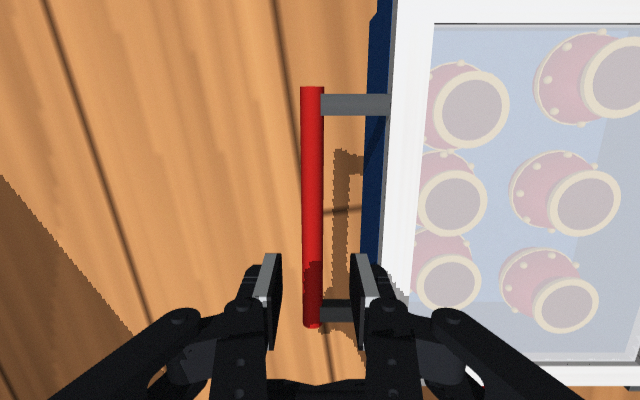

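The view shows the bar vertical at x≈312, lying between the finger tips (270 and 360). The brackets are clear, so I'll descend and grip.

Request:
{"op": "servo_tool", "data": {"increments": [[0,0,0,-0.06,-0.16,2,0.29],[0,0,0,-0.06,-0.16,4.5,0.29],[0,0,0,-0.06,-0.16,6.5,0.29],[0,0,0,-0.06,-0.16,8,0.29],[0,0,0,-0.06,-0.16,8.8,0.29]]}}

```text
time_s: 9.62
position: [439.0, -82.7, 80.8]
orientation: [-0.0, 0.754, 0.657, -0.0]
contact_force: [0.9, 0.6, -0.2]
finger_gap: 30.2
grip_force: 0.0
```

Request:
{"op": "servo_tool", "data": {"increments": [[0,0,0,0,0,0,0.29],[0,0,0,0,0,0,1],[0,0,0,0,0,0,1],[0,0,0,0,0,0,1]], "grip_force": 25}}

```text
time_s: 10.12
position: [439.0, -83.0, 81.7]
orientation: [0.0, 0.754, 0.657, 0.0]
contact_force: [-1.5, 0.6, 4.0]
finger_gap: 12.9
grip_force: 25.5
```

```bash
python3 -c "
from h import *
o=telemetry.get_obs();print(o['position'],o['contact_force'],o['moment'],o['finger_gap'],o['time_s'])"
```

```text
[438.97174544 -82.98314043  81.66262772] [-1.46219028  0.61482976  4.02078684] [ 0.09383191  0.29753279 -0.00736318] 12.90295691013214 10.125
```

```bash
python3 -c "
import numpy as np
P=lambda a:np.array([25.5*(1-np.cos(a)),-25.5*np.sin(a)])
th=[0.02,.06,.11,.16,.21,.26,.31,.36,.41,.46,.51,.56,.61,.65,.69,.73,.76,.79,.815,.835,.855,.87,.885,.89,.89]
b=0
for i in range(0,25,5):
  print([[round(float(v),2) for v in P(t)-P(b)] for t in th[i:i+5]]); b=th[i+4]
"
```

```text
[[0.01, -0.51], [0.05, -1.53], [0.15, -2.8], [0.33, -4.06], [0.56, -5.32]]
[[0.3, -1.24], [0.66, -2.46], [1.07, -3.67], [1.55, -4.85], [2.09, -6.0]]
[[0.59, -1.13], [1.24, -2.22], [1.95, -3.29], [2.55, -4.11], [3.18, -4.91]]
[[0.66, -0.77], [1.18, -1.34], [1.72, -1.88], [2.18, -2.33], [2.55, -2.67]]
[[0.38, -0.34], [0.67, -0.59], [0.97, -0.83], [1.07, -0.91], [1.07, -0.91]]
```

Request:
{"op": "servo_tool", "data": {"increments": [[0,0,0,0,0.01,-0.51,1],[0,0,0,0,0.05,-1.53,1],[0,0,0,0,0.15,-2.8,1],[0,0,0,0,0.33,-4.06,1],[0,0,0,0,0.56,-5.32,1]]}}

```text
time_s: 10.75
position: [444.2, -83.7, 135.3]
orientation: [-0.0, 0.754, 0.657, -0.0]
contact_force: [0.7, 1.0, -3.2]
finger_gap: 12.9
grip_force: 24.6
```

Request:
{"op": "servo_tool", "data": {"increments": [[0,0,0,0,0.3,-1.24,1],[0,0,0,0,0.66,-2.46,1],[0,0,0,0,1.07,-3.67,1],[0,0,0,0,1.55,-4.85,1],[0,0,0,0,2.09,-6.0,1]]}}

```text
time_s: 11.38
position: [463.6, -86.4, 194.8]
orientation: [-0.001, 0.754, 0.657, -0.001]
contact_force: [-6.0, 1.2, 0.6]
finger_gap: 13.0
grip_force: 24.5
```

```bash
cat >> h.py <<'E'
def th():
    o=telemetry.get_obs();p=o['position'];d=p[:2]-np.array([439,-83]);u=np.array([np.cos(.138),-np.sin(.138)])
    bx=255-d@u;bz=p[2]-82
    print("theta",np.arctan2(bz,bx),"r",np.hypot(bx,bz),"F",o['contact_force'],"M",o['moment'],"gap",o['finger_gap'],o['grip_force'],o['time_s'])
E
python3 -c "
from h import *
th()"
```

```text
theta 0.4556677031161199 r 256.2768162678475 F [-5.99004248  1.17246887  0.55666884] M [ 0.32430578  1.60953544 -0.00597169] gap 12.959258340047127 24.542647004127502 11.375
```

Request:
{"op": "servo_tool", "data": {"increments": [[0,0,0,0,0.59,-1.13,1],[0,0,0,0,1.24,-2.22,1],[0,0,0,0,1.95,-3.29,1],[0,0,0,0,2.55,-4.11,1],[0,0,0,0,3.18,-4.91,1]]}}

```text
time_s: 12.0
position: [493.3, -90.5, 244.2]
orientation: [-0.002, 0.754, 0.657, -0.002]
contact_force: [-14.7, 1.5, 10.0]
finger_gap: 12.9
grip_force: 24.8
```

```bash
python3 -c "
from h import *
th()
im,d,W=cloud('scene');cv2.imwrite('pics/s2.png',cv2.resize(im[100:300,180:440],None,fx=3,fy=3))"
```

```text
theta 0.681088041054409 r 257.6579064596345 F [-14.66231442   1.45008401   9.97014318] M [0.55116187 3.37165827 0.03004328] gap 12.943727454441603 24.83832746744156 12.0
```

View pics/s2.png

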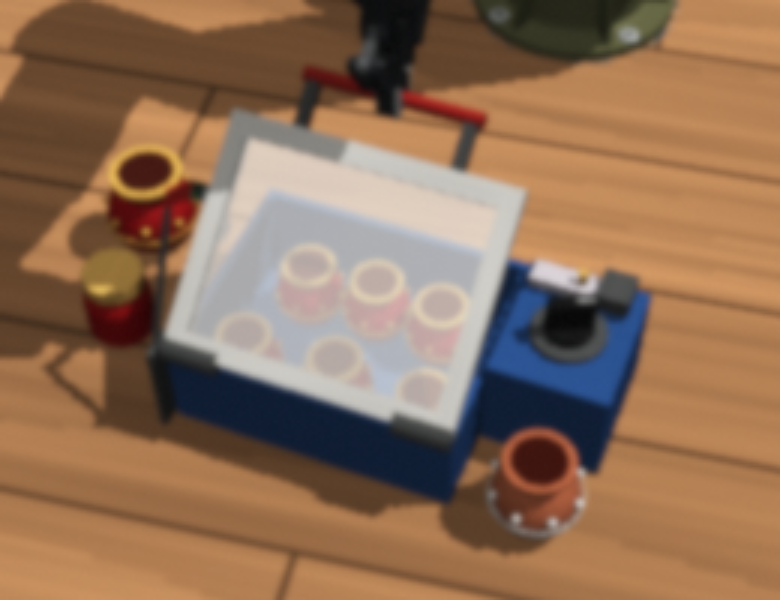

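The scene view shows the cover part-open with the bar held near its middle (crop 390,100), and the pots undisturbed. About 18 N has built up radially, so I'll ease the path outward and measure the true angle by plane fit.

Request:
{"op": "servo_tool", "data": {"increments": [[0,0,0,0,-0.2,-0.17,1],[0,0,0,0,-0.2,-0.17,1],[0,0,0,0,-0.2,-0.17,1]]}}

```text
time_s: 12.42
position: [494.1, -90.6, 245.5]
orientation: [-0.0, 0.754, 0.657, -0.0]
contact_force: [-5.3, 1.1, 2.9]
finger_gap: 13.0
grip_force: 25.0
```

```bash
cat >> h.py <<'E'
def ang():
    """cover angle from a plane fit to the grey frame seen by the scene camera"""
    im,d,W=cloud("scene"); im=im.astype(int)
    ex=np.array([np.cos(.138),-np.sin(.138)]);ey=np.array([-ex[1],ex[0]])
    D=W[...,:2]-np.array([588,-103.2]);X=D@ex;Y=D@ey;Z=W[...,2]
    g=(np.ptp(im,axis=-1)<35)&(im.min(-1)>70)&(d>0)&(abs(Y)<135)&(X<95)&(X>-120)&(Z>105)
    g&=((abs(Y)>112))
    x,y,zz=X[g],Y[g],Z[g]
    for _ in range(6):
        A=np.c_[x,y,np.ones_like(x)];c=np.linalg.lstsq(A,zz,rcond=None)[0];r=zz-A@c
        k=abs(r)<max(3,1.5*np.median(abs(r)));x,y,zz=x[k],y[k],zz[k]
    print("cover angle",np.arctan(-c[0]),"n",len(x),"res",np.std(r))
E
python3 -c "
from h import *
th();ang()"
```

```text
theta 0.6867770425296003 r 257.79129398436265 F [-5.29588502  1.12586708  2.8900836 ] M [ 0.3300461   1.3359953  -0.01458723] gap 12.98284528258808 24.979553818702698 12.425
cover angle 0.67195471557657 n 721 res 1.5213177624323362
```

Request:
{"op": "servo_tool", "data": {"increments": [[0,0,0,0,0.44,-0.65,1],[0,0,0,0,0.96,-1.22,1],[0,0,0,0,1.49,-1.78,1],[0,0,0,0,2.04,-2.32,1],[0,0,0,0,2.42,-2.68,1]]}}

```text
time_s: 13.1
position: [518.6, -94.0, 273.1]
orientation: [-0.0, 0.754, 0.657, -0.0]
contact_force: [-6.6, 2.6, 5.3]
finger_gap: 12.9
grip_force: 25.1
```

Request:
{"op": "servo_tool", "data": {"increments": [[0,0,0,0,0,0,1]]}}

```text
time_s: 13.22
position: [518.8, -94.1, 273.3]
orientation: [0.0, 0.754, 0.657, 0.0]
contact_force: [-7.2, 1.4, 6.6]
finger_gap: 12.7
grip_force: 25.2
```

```bash
python3 -c "
from h import *
th();ang()"
```

```text
theta 0.8313918579521192 r 258.92346747504024 F [-7.16124547  1.44564229  6.59847489] M [0.41027713 1.70656674 0.0506414 ] gap 12.729620570538302 25.19680827856064 13.225
cover angle 0.8179121951533354 n 694 res 1.611320231977016
```

Request:
{"op": "servo_tool", "data": {"increments": [[0,0,0,0,0.52,-0.59,1],[0,0,0,0,1.12,-1.08,1],[0,0,0,0,1.64,-1.49,1],[0,0,0,0,1.64,-1.49,1],[0,0,0,0,1.64,-1.49,1]]}}

```text
time_s: 13.9
position: [535.7, -96.4, 288.3]
orientation: [0.001, 0.754, 0.657, 0.001]
contact_force: [-6.8, 1.8, 6.3]
finger_gap: 12.8
grip_force: 25.2
```

```bash
python3 -c "
from h import *
th();ang()"
```

```text
theta 0.9190641770272848 r 259.51754450421663 F [-6.79619056  1.83362409  6.25977473] M [0.32023592 1.24358652 0.04279614] gap 12.752506513628688 25.233339965343475 13.9
cover angle 0.9058036206101207 n 629 res 1.6514219254965032
```

Request:
{"op": "servo_tool", "data": {"increments": [[0,0,0,0,-0.41,0.34,1],[0,0,0,0,-1.09,0.94,1],[0,0,0,0,-1.76,1.57,1],[0,0,0,0,-2.29,2.11,1],[0,0,0,0,-2.73,2.59,1]]}}

```text
time_s: 14.58
position: [508.2, -92.6, 262.3]
orientation: [0.0, 0.754, 0.657, 0.0]
contact_force: [-7.7, 3.0, 7.7]
finger_gap: 13.1
grip_force: 25.7
```

Request:
{"op": "servo_tool", "data": {"increments": [[0,0,0,0,0,0,1],[0,0,0,0,0,0,1],[0,0,0,0,0,0,1],[0,0,0,0,0,0,1],[0,0,0,0,0,0,1]]}}

```text
time_s: 15.2
position: [508.1, -92.6, 262.2]
orientation: [0.0, 0.754, 0.657, 0.0]
contact_force: [-7.6, 2.1, 5.9]
finger_gap: 12.6
grip_force: 25.7
```

```bash
python3 -c "
from h import *
th();ang()
im,d,W=cloud('scene');cv2.imwrite('pics/s3.png',cv2.resize(im[100:300,180:440],None,fx=3,fy=3))"
```

```text
theta 0.7716169797857291 r 258.371497317238 F [-7.64934248  2.05135529  5.8730162 ] M [ 0.31667155  1.37313685 -0.05889726] gap 12.565313233633677 25.668901205062866 15.2
cover angle 0.7544215473076338 n 728 res 1.6222390552684156
```

View pics/s3.png

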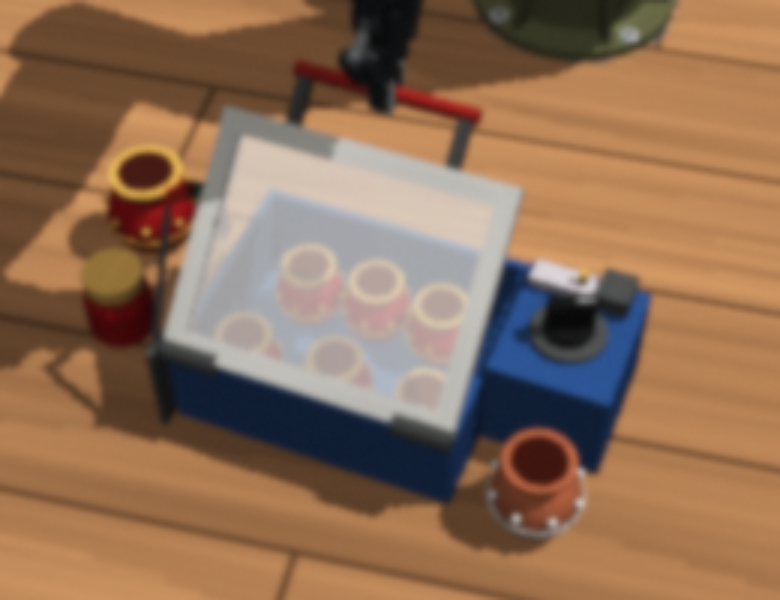

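The cover is held by the bar (crop 385,90) at about 0.76 rad. It is steady, the bolt is drawn, and the pots and jar have not moved. I'm handing in.

```bash
python3 -c "
from h import *
print(env.hand_in())"
```

```text
the job is handed in; nothing more can be done
None
```

I handed the job in with the arm holding the cover steady at about 0.76 rad, in the green band; I turned the knob to about 1.14 rad (bolt clear), raised the cover to about 0.91 rad before bringing it back, and the pots and jar look unmoved, but the hand-in returned no verdict.

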